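Clear the V-block and hold a copper tube seated in it

TASK

A finished copper ferrule has been left standing in the gap of the steel V-block: stand it upright in the crate's one empty cell, the one with the green rubber liner, setting it down on the liner rather than dropping it in, and let go of it. Then take the copper tube from its wooden cradle, lay it in the groove of the V-block, centred end to end across both saddles, and hold it pressed firmly down against both sloping flanks, ready for soldering; finish while still holding it pressed there, without letting go. Leave the three ferrules already in the crate and the wooden mallet alone.

Things in the scene. Friction and masses are not known exactly. Their poses are not given: they have to be found in the camera images.
- ferrule: turned copper ferrule standing upright: foot 40 mm across and 8 mm high, a bead 38 mm across at 29 mm, above that a plain straight neck 32 mm across from 33 mm up to the flat top at 75 mm; rigid, about 0.15 kg. Origin: centre of its underside, z up along its axis. This is the one to clear away; it starts on the base plate of the V-block, in the gap between the saddles
- liner: square green rubber liner, 70 x 70 mm, 3 mm thick, fixed on the floor of the crate's empty cell; which cell it is varies. Origin: centre of its underside
- crate: fixed light wooden crate 165 x 165 mm, 40 mm high, open on top, walls, dividers and floor 5 mm thick, 2 x 2 cells of 75 x 75 mm whose centres lie at x = +-40 mm, y = +-40 mm. Origin: centre of its underside; x and y run along its sides, z up. The top of its cell floor is at z = 5 mm, the top of the liner at z = 8 mm
- vblock: fixed steel V-block: base plate 170 x 90 mm, 12 mm thick, carrying two equal V saddles, each 30 mm long, centred at x = +-58 mm, with an 86 mm open gap between them where fingers can reach down to the base plate. Origin: centre of the base plate's underside; x runs along the groove, y across it, z up. The groove is a 90 degree V, its bottom line at z = 21 mm, its flanks rising at 45 degrees to z = 52 mm at y = +-31 mm; the seated tube's axis lies along x at y = 0, z = 55 mm
- flank_left: the V-block's sloping steel faces on its +y side (on both saddles), with their green supports; fixed to the V-block, frame identical with vblock (the origin is not on the faces)
- flank_right: the same on the V-block's -y side; frame identical with vblock
- cradle: fixed low wooden cradle: two cross slats, each 30 mm long, 80 mm wide and 10 mm thick, centred at x = +-60 mm, each with two chocks 8 mm high that keep the tube from rolling, joined by a spine 30 mm wide and 8 mm thick; between the slats, beside the spine, the bench is free for fingers. Origin: centre of its underside; x runs along the tube lying in it
- tube: straight rigid copper tube 170 mm long, 48 mm in diameter, ends look dark, a thin brass band near each end, about 0.25 kg. Origin: its very centre, on the axis; x along its axis (y and z may be rolled about it). It starts lying in the cradle, its axis 34 mm above the bench; either way round is the same
- ferrule_a: turned copper ferrule standing upright: foot 40 mm across and 8 mm high, a bead 38 mm across at 29 mm, above that a plain straight neck 32 mm across from 33 mm up to the flat top at 75 mm; rigid, 0.15 kg. Origin: centre of its underside, z up along its axis. Already in a cell of the crate; to be left alone
- ferrule_b: turned copper ferrule standing upright: foot 40 mm across and 8 mm high, a bead 38 mm across at 29 mm, above that a plain straight neck 32 mm across from 33 mm up to the flat top at 75 mm; rigid, 0.15 kg. Origin: centre of its underside, z up along its axis. Already in a cell of the crate; to be left alone
- ferrule_c: turned copper ferrule standing upright: foot 40 mm across and 8 mm high, a bead 38 mm across at 29 mm, above that a plain straight neck 32 mm across from 33 mm up to the flat top at 75 mm; rigid, 0.15 kg. Origin: centre of its underside, z up along its axis. Already in a cell of the crate; to be left alone
- mallet: wooden mallet lying on the bench beyond the V-block, handle 20 mm thick and 220 mm long along its x, head 60 mm thick and 90 mm wide centred at x = 60 mm; to be left alone. Origin: on the bench under the handle
Things that resemble listed ones, but are neither listed nor needed, are in the scene too. What is shaped like the tube but white is not meant.

How it is judged:
By the outcome, as a careful person would: the job done as asked, in the order asked, and still so for the second after the job is handed in, while the arm keeps its last pose, push and grip.
It also fails if it takes over 61 s, if anything falls off the work surface, if the arm or the gripper's body presses on something with over 40 N, if the wrist force passes 120 N, or if a joint passes its speed limit or range.

ROBOT

A 7-joint arm with a two-finger parallel gripper is mounted at the origin on the work surface. World frame = base frame: x ahead of the robot, y to its left, z up, the work surface at z = 0. Lengths are in mm, angles in rad, forces in N, time in s.
With the tool pointing down it reaches from about 400 to 875 mm from the base axis. Payload 4.4 kg.
Tool frame: the origin (TCP) lies at the very end of the fingers, on their centre line; the grasp point (between the pads) lies 19 mm behind it; z points along the fingers, y is the line along which they close (so a half turn about z gives the same grasp; the last joint's range is limited). The gripper opens to 85 mm and grips with 20 to 120 N. Pads are 22 mm wide; open, the fingers measure 114 mm over their backs; the gripper's body (76 mm by 85 mm) begins 54 mm behind the grasp point. The pads swing forward as they close: fully open they stand 13 mm farther back than shut.
Start: joints at [-1.202, 0.628, 0.038, 1.517, -0.027, 0.996, -0.02], TCP at [273.778, 589.545, 231.313] pointing down, gripper open.
Joint ranges: [-3.06, 3.06], [-0.37, 2.12], [-1.25, 1.32], [0.18, 2.47], [-1.1, 4.24], [0.23, 1.98], [-2.94, 2.94]. Speed limits (rad/s): [2.57, 2.57, 3.14, 3.14, 3.14, 3.14, 3.14].

INTERFACE

Orientations are given as [roll, pitch, yaw] about the fixed x, y, z axes, in that order (R = Rz(yaw) Ry(pitch) Rx(roll)).
In Python, from cell import ctrl gives the robot as it stands.
- The arm moves only by the tool step_arm, never from a script. Its argument "series" is a list that holds one entry, the list of rows, each a list of 7 numbers: the turn, a rotation vector about the tool's x, y, z as a fraction of full scale, then the shift along the tool's x, y, z as a fraction of full scale, then the closure, from 0 (fully open) to 1 (shut). In form: [[[ax, ay, az, tx, ty, tz, gripper], ...]]. A call has 1 to 12 rows; each row shifts and turns the commanded pose from where the row before left it, along the tool's axes as they then stand; what a row does not reach is not made up. Full scale, the value 1, is 150 mm for a shift and 45 degrees for a turn. A row lasts 1/10 s, in which the tool goes at most 50 mm and 8.59 degrees, less where a joint would pass 70% of its speed; a pose out of reach is approached as far as the arm can. A call with a number of a shift or a turn outside -1 to 1 is refused whole. A call with a gripper value outside its range is refused whole. The fingers move at their own pace and stop on an object; the grip force is fixed at half the most. Time passes only in rows, so rows that do not move let the fingers close. It gives the time, the measured TCP pose, the force, the opening and the grip force at its end, in the units of the state.
- ctrl.read_state(): the state, without advancing time (a new reading comes with each control period).
- ctrl.get_image(name): name is "scene" or "top" or "wrist"; returns a dict with "img" (480x640x3 uint8, red, green, blue), "fx", "fy", "cx", "cy" (pixels), "R" (3x3) and "t" (3): a world point X has camera coordinates R X + t. Camera axes: x right, y down, z forward; pixel columns grow to the right and rows downward; lengths in mm; the calibration is good to about 2 mm. A picture is of the moment at which its call begins. There is no depth.
- ctrl.finish_job(): hands the job in; it is judged then, once.
Trained networks look in a picture, given as the dict that the camera call returned (one of the last four; its "shot" number tells which), for a name from the list of things; names that differ only in an ending like _2 or _b are one class to them, and where a whole thing is asked for, a point or a joint stands for the part that bears it (a point fixed in the world has none). Each returns a list of dicts, best first, with "score" (0 to 1); they miss things now and then, are a little off and sometimes report something else, mostly with a low value. They report only what shows in the picture. A call takes as long as a camera call. They do not tell look-alikes from the thing itself.
- ctrl.recognise(picture, thing): "centre" ([column, row] in pixels, amid what is visible of it).
The state is a dict: "clock": time; "qpos": joint angles; "qd": joint speeds; "tau": joint torques, N m; "eef_pos": TCP position; "tool_rot": TCP orientation; "force": force on the tool from outside, world axes, zero at the start; "torque": the same for the moment, N m; "width": finger opening in mm; "gripper_force": force on a finger pad.
Only numpy, scipy, OpenCV 4.12 (cv2) and the standard library are available. Lean on these libraries where they do the work, as an engineer would, in place of code of your own. Each camera call takes 0.05 s, during which the arm holds its last target. There are 200 camera calls.

## Working session

There is one attempt and no reset: what is moved stays moved. The work goes in short steps, Python scripts to look and compute and a tool call to move; the robot and the scene stay as the last step left them, time stands still between calls to the robot, and variables do not carry over. Pictures are saved under pics/ and viewed, at most 10 in all, crops included, and the job is handed in when it is done.

Besides the shell and the picture viewer there is one more tool, called after "Request:" as name([rows], argument=value, ...), one row to a line, values as JSON. step_arm: Moves the arm, as the interface text tells. Shift numbers are shares of 150 mm and turn numbers shares of 45 degrees, none past 1 either way. Its arguments: {"type":"object","properties":{"series":{"type":"array","items":{"type":"array","items":{"type":"array","items":{"type":"number","minimum":-1,"maximum":1}}}}},"required":["series"]}

```bash
mkdir -p pics
cat > h.py <<'E'
import numpy as np, cv2
from cell import ctrl
def ray(p,u,v):
    R=np.array(p["R"]);t=np.array(p["t"])
    d=R.T@np.array([(u-p["cx"])/p["fx"],(v-p["cy"])/p["fy"],1.]);return -R.T@t,d
def onz(p,uv,z):
    c,d=ray(p,*uv);return c+d*(z-c[2])/d[2]
def proj(p,X):
    q=np.array(p["R"])@np.array(X,float)+np.array(p["t"]);return np.array([p["fx"]*q[0]/q[2]+p["cx"],p["fy"]*q[1]/q[2]+p["cy"]])
def save(p,n,crop=None,s=1):
    im=p["img"][:,:,::-1]
    if crop: im=im[crop[1]:crop[3],crop[0]:crop[2]]
    cv2.imwrite("pics/"+n,cv2.resize(im,None,fx=s,fy=s,interpolation=cv2.INTER_CUBIC))
E
python3 - <<'E'
from h import *
np.set_printoptions(precision=1,suppress=True)
s=ctrl.read_state();print({k:s[k] for k in("clock","eef_pos","tool_rot","force","width")})
Z=dict(ferrule=40,liner=8,crate=20,vblock=20,cradle=8,tube=34,mallet=20)
for n in("top","scene"):
    p=ctrl.get_image(n);save(p,n+"0.png");print(n,"cam",ray(p,320,240)[0],p["fx"])
    for k,z in Z.items():
        for r in ctrl.recognise(p,k)[:6]: print(k,np.array(r["centre"]),round(r["score"],2),onz(p,r["centre"],z)[:2])
E
```

```text
{'clock': 0.0, 'eef_pos': array([273.5, 589. , 230.4]), 'tool_rot': array([-3.1,  0. ,  2.7]), 'force': array([ 0.4, -0.4,  1.6]), 'width': 85.33422664949616}
top cam [ 190.   -62.8 1568.6] 621.580476355742
ferrule [214.  207.2] 0.81 [552.4 233. ]
ferrule [210.8 240.6] 0.79 [466.7 237.8]
ferrule [179.8 210.3] 0.55 [544.2 318.9]
ferrule [300.9 217.7] 0.53 [525.6  13.3]
liner [180.1 243.4] 0.84 [465.1 322. ]
crate [197.4 218.6] 0.92 [527.2 278.1]
crate [303.5 215.4] 0.67 [536.    7.7]
vblock [300.1 226.7] 0.95 [506.6  16.1]
vblock [301.6 216. ] 0.61 [534.4  12.6]
cradle [398.9 261.8] 0.89 [ 418.6 -234.7]
tube [411.4 243.7] 0.91 [ 460.7 -264.1]
tube [414.3 334.7] 0.86 [ 235.4 -266. ]
tube [477.2 283. ] 0.81 [ 362.1 -424.8]
mallet [333.4 132.8] 0.64 [757.8 -68.4]
scene cam [1209.2 -518.5 1064.7] 588.3870442783686
ferrule [472.7 203.2] 0.93 [561.2 313.7]
ferrule [444.8 213.2] 0.67 [550.  235.7]
ferrule [423.9 195.1] 0.59 [475.3 232.3]
ferrule [366.2 247.9] 0.58 [536.2  16.4]
liner [449.4 191.2] 0.59 [476.8 318.8]
crate [441.1 206.5] 0.58 [514.9 257.4]
vblock [358.9 263. ] 0.89 [550.4 -12.7]
cradle [232.7 304.3] 0.58 [ 487.8 -301.6]
tube [197.1 216.8] 0.65 [ 232.8 -263.8]
tube [241.  286.3] 0.6 [ 473.2 -270.4]
tube [152.  289.4] 0.59 [ 375.9 -435.8]
tube [349.9 261.9] 0.18 [545.7 -34.6]
mallet [389.2 348.2] 0.92 [764.1 -86.8]
```

View pics/top0.png

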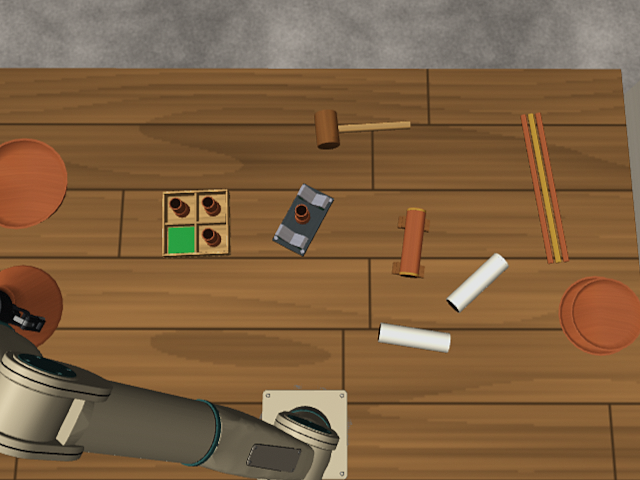

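View pics/scene0.png

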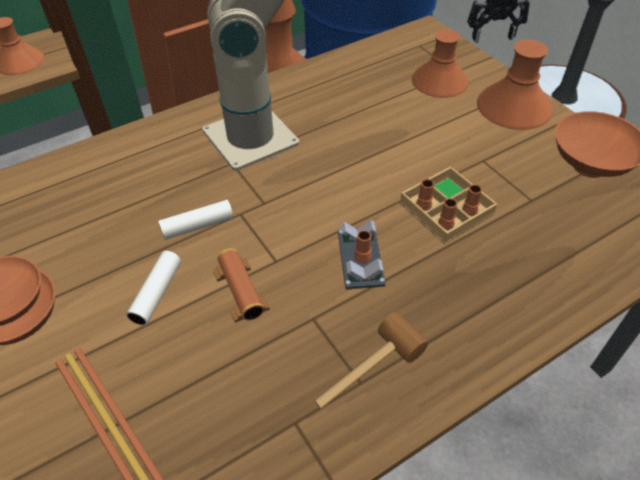

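The top view shows four ferrules: three in crate cells at (214,207), (211,237) and (180,207), and one in the V-block gap at (301,215), which is the one wanted. The empty green cell is at (180,240). Three things look like the tube: two white ones at (414,337) and (477,283), and the copper one with bands in the cradle at (412,243), which I choose. The scene view agrees, with the ferrule at (364,245) and the tube at (240,285). Copper plates and flasks also stand around the edges.

```bash
cat >> h.py <<'E'
from scipy.spatial.transform import Rotation as Ro
def plan(target,yawdeg=None):
    s=ctrl.read_state();R=Ro.from_euler("xyz",s["tool_rot"])
    d=R.inv().apply(np.array(target,float)-s["eef_pos"])
    print("at",np.round(s["eef_pos"],1),"rpy",np.round(np.degrees(s["tool_rot"]),2),"t",round(s["clock"],2))
    print("shift tool mm",np.round(d,1),"units",np.round(d/150,3),"n50",np.linalg.norm(d)/50)
    if yawdeg is not None:
        rv=np.degrees((R.inv()*Ro.from_euler("xyz",[180,0,yawdeg],degrees=True)).as_rotvec())
        print("turn deg",np.round(rv,2),"units",np.round(rv/45,3))
E
python3 - <<'E'
from h import *
p=ctrl.get_image("wrist"); R=Ro.from_euler("xyz",ctrl.read_state()["tool_rot"])
c,d=ray(p,320,240); e=ctrl.read_state()["eef_pos"]
print("cam in tool",R.inv().apply(c-e),"axis",R.inv().apply(d),"x axis",R.inv().apply(np.array(p["R"])[0]),p["fx"])
plan([515,15,230],152)
E
```

```text
cam in tool [  83.15873188   -0.1818462  -142.36733636] axis [-0.32584041 -0.00731805  0.94542514] x axis [3.55119816e-04 9.99999561e-01 8.66923358e-04] 430.592524139401
at [273.8 589.6 231.4] rpy [180.    -0.   155.09] t 0.85
shift tool mm [-460.8 -419.5    1.3] units [-3.072 -2.797  0.009] n50 12.46279807571971
turn deg [ 0.   -0.    3.09] units [ 0.    -0.     0.069]
```

Run:
```python
from h import *
plan([490,300,230],152)
```

```text
at [273.8 589.6 231.4] rpy [180.    -0.   155.09] t 0.85
shift tool mm [-318.1 -171.5    1.3] units [-2.12  -1.144  0.009] n50 7.227581083055396
turn deg [ 0.   -0.    3.09] units [ 0.    -0.     0.069]
```

Request:
step_arm([
  [[0,0,0,-0.265,-0.143,0,0],[0,0,0,-0.265,-0.143,0,0],[0,0,0,-0.265,-0.143,0,0],[0,0,0,-0.265,-0.143,0,0],[0,0,0,-0.265,-0.143,0,0],[0,0,0,-0.265,-0.143,0,0],[0,0,0,-0.265,-0.143,0,0],[0,0,0,-0.265,-0.143,0,0],[0,0,0.069,0,0,0,0]],
])

```text
clock: 1.75
eef_pos: [495.3, 291.7, 231.7]
tool_rot: [-3.14, 0.005, 2.64]
force: [0.1, -0.3, 0.2]
width: 85.6
gripper_force: 0.0
```

Run:
```python
from h import *
np.set_printoptions(precision=1,suppress=True)
p=ctrl.get_image("wrist");save(p,"w1.png")
for k,z in (("liner",8),("crate",20),("ferrule",40)):
    for r in ctrl.recognise(p,k): print(k,np.array(r["centre"]),round(r["score"],2),onz(p,r["centre"],z)[:2])
# green mask
hsv=cv2.cvtColor(p["img"],cv2.COLOR_RGB2HSV)
m=cv2.inRange(hsv,(45,120,60),(80,255,255))
c=max(cv2.findContours(m,0,2)[0],key=cv2.contourArea)
r=cv2.minAreaRect(c);W=np.array([onz(p,u,8)[:2] for u in cv2.boxPoints(r)])
print(W,W.mean(0),cv2.contourArea(c))
plan([515,15,230],152)
```

```text
liner [338.4 150.6] 0.97 [470.2 319.2]
crate [321.3 225.7] 0.71 [517.9 276.7]
ferrule [ 74.4 380.5] 0.8 [534.3   6.4]
ferrule [305.1 288.6] 0.74 [555.2 240.6]
ferrule [388.9 243.2] 0.73 [552.4 321.4]
[[437.5 280.8]
 [436.  349.6]
 [504.7 355. ]
 [508.7 282.5]] [471.7 317. ] 6664.0
at [489.2 301.1 231.3] rpy [180.   -0.1 152.1] t 1.95
shift tool mm [-156.5 -240.8    1.1] units [-1.  -1.6  0. ] n50 5.7446189390947175
turn deg [ 0.  -0.1  0.1] units [ 0. -0.  0.]
```

View pics/w1.png

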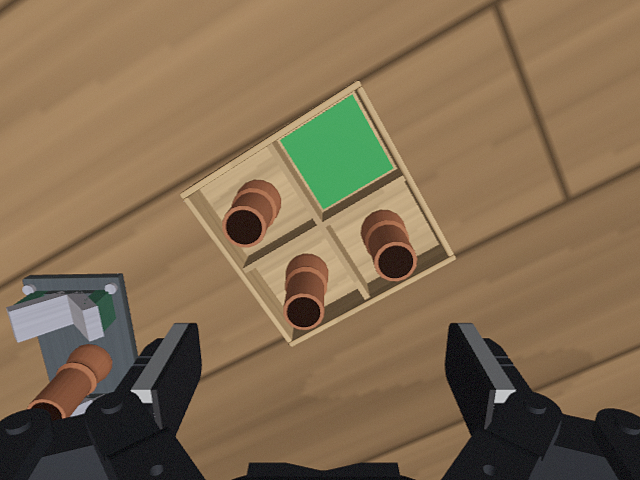

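The wrist view shows the crate rim corners at (184,194), (360,83), (453,258) and (291,344). The empty green cell is at (338,150), with the three ferrules to leave alone around it, and the V-block ferrule shows at the lower left at (75,385).

Request:
step_arm([
  [[0,0,0,-0.18,-0.268,0,0],[0,0,0,-0.18,-0.268,0,0],[0,0,0,-0.18,-0.268,0,0],[0,0,0,-0.18,-0.268,0,0],[0,0,0,-0.16,-0.268,0,0],[0,0,0,-0.14,-0.268,0,0],[0,0,0,0,0,0,0]],
])

```text
clock: 2.65
eef_pos: [511.3, 8.8, 231.6]
tool_rot: [-3.138, 0.002, 2.645]
force: [-0.2, 1.2, -0.2]
width: 85.6
gripper_force: 0.0
```

Run:
```python
from h import *
np.set_printoptions(precision=1,suppress=True)
p=ctrl.get_image("wrist");save(p,"w2.png")
for k,z in (("vblock",20),("ferrule",50),("ferrule",87)):
    for r in ctrl.recognise(p,k): print(k,np.array(r["centre"]),round(r["score"],2),onz(p,r["centre"],z)[:2])
plan([515,15,230],152)
```

```text
vblock [328.8 189.8] 0.98 [508.6  14.7]
ferrule [579.8  15.4] 0.88 [477.5 222.7]
ferrule [339.5 229.6] 0.83 [534.8   9.9]
ferrule [610.5 107.4] 0.65 [545.5 223.9]
ferrule [381.8 437.2] 0.41 [735.8 -50.5]
ferrule [579.8  15.4] 0.88 [473.  202.8]
ferrule [339.5 229.6] 0.83 [523.7  14.3]
ferrule [610.5 107.4] 0.65 [533.3 203.9]
ferrule [381.8 437.2] 0.41 [701.8 -39.2]
at [511.7  17.7 231.3] rpy [179.9  -0.  152.2] t 2.85
shift tool mm [-4.2 -0.9  1.3] units [-0. -0.  0.] n50 0.09015396239538084
turn deg [ 0.1 -0.   0.2] units [ 0. -0.  0.]
```

View pics/w2.png

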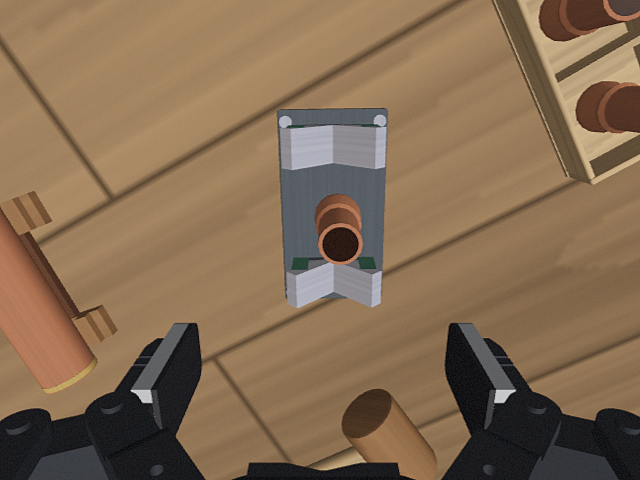

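The wrist view shows the V-block plate's far corners at (278,109) and (388,108). Its groove bottoms are at (333,125), (333,168) and (333,293), and the ferrule's top is at (341,244), nearer the far (+x) saddle.

```bash
cat > fit.py <<'E'
from h import *
from scipy.optimize import least_squares
def fit(p,px,loc,x0):
    """pose (x,y,yawdeg) of a thing standing on the bench from pixels and local points"""
    px=np.array(px,float);loc=np.array(loc,float)
    def w(q): return Ro.from_euler("z",q[2],degrees=True).apply(loc)+[q[0],q[1],0]
    f=lambda q:(np.array([proj(p,X) for X in w(q)])-px).ravel()
    r=least_squares(f,x0,x_scale=[1,1,1]);return r.x,r.fun.reshape(-1,2)
E
python3 - <<'E'
from fit import *
np.set_printoptions(precision=1,suppress=True)
p=ctrl.get_image("wrist")
print(ray(p,320,240)[0])
q,res=fit(p,[(278,109),(388,108),(333,125),(333,168),(333,293)],[(85,45,12),(85,-45,12),(73,0,21),(43,0,21),(-73,0,21)],[510,15,152]);print("vblock",q);print(res)
Rz=Ro.from_euler("z",q[2],degrees=True)
for l in [(73,31,52),(43,31,52),(-43,31,52),(-73,31,52),(-73,-31,52),(43,-31,52)]: print(l,proj(p,Rz.apply(l)+[q[0],q[1],0]))
f=onz(p,(341,244),87);print("ferrule",f,"in vblock",Rz.inv().apply(f-[q[0],q[1],0]))
# exact circle of top: project
a=np.linspace(0,6.28,9)
print([proj(p,f+[16*np.cos(t),16*np.sin(t),0]).round() for t in a][:8:2])
plan([f[0],f[1],110],q[2])
s=ctrl.read_state()
E
```

```text
[438.   56.1 373.7]
vblock [529.5  18.  152.6]
[[-1.   1.4]
 [ 0.8  1.6]
 [ 0.1  1.2]
 [ 0.1 -4. ]
 [ 0.  -0.4]]
(73, 31, 52) [291.4 129.7]
(43, 31, 52) [292.7 170.9]
(-43, 31, 52) [295.8 276.3]
(-73, 31, 52) [296.8 309.2]
(-73, -31, 52) [371.  308.8]
(43, -31, 52) [375.4 170.3]
ferrule [534.   20.2  87. ] in vblock [-3.  -4.1 87. ]
[array([351., 263.]), array([361., 234.]), array([331., 225.]), array([321., 254.])]
at [511.7  17.8 231.3] rpy [179.9  -0.  152.2] t 2.9
shift tool mm [-18.7  12.4 121.3] units [-0.1  0.1  0.8] n50 2.466700341908068
turn deg [ 0.1 -0.  -0.4] units [ 0. -0. -0.]
```

Request:
step_arm([
  [[0,0,-0.01,-0.125,0.083,0.1,0],[0,0,0,0,0,0.25,0],[0,0,0,0,0,0.25,0],[0,0,0,0,0,0.25,0],[0,0,0,0,0,0.25,0],[0,0,0,0,0,0.11,0],[0,0,0,0,0,0,0],[0,0,0,0,0,0,0.3],[0,0,0,0,0,0,0.5],[0,0,0,0,0,0,1]],
])

```text
clock: 3.9
eef_pos: [535.1, 17.7, 51.1]
tool_rot: [3.14, 0.002, 2.661]
force: [-0.0, -1.4, 0.7]
width: 44.1
gripper_force: 0.5
```

Request:
step_arm([
  [[0,0,0,0,0,0,1],[0,0,0,0,0,0,1],[0,0,0,0,0,0,1],[0,0,0,0,0,0,1]],
])

```text
clock: 4.3
eef_pos: [534.6, 17.0, 51.2]
tool_rot: [3.141, 0.001, 2.66]
force: [-1.8, -0.3, 7.8]
width: 30.3
gripper_force: 58.8
```

Run:
```python
from h import *
p=ctrl.get_image("wrist");save(p,"w3.png",(120,60,560,480))
s=ctrl.read_state();print(s["eef_pos"],s["width"],s["gripper_force"],s["force"])
```

```text
[534.58838769  17.07006155  51.18796805] 30.305492539343636 58.7837290763855 [-0.99151005 -0.2000569   6.32888432]
```

View pics/w3.png

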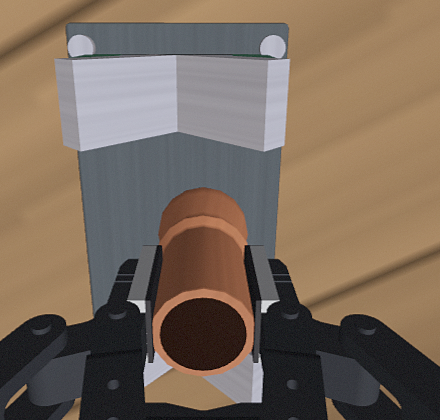

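The crop shows the ferrule held squarely by its neck between the pads, with its foot still on the plate. Next I work out the crate pose from the earlier picture's pixels.

Run:
```python
from fit import *
np.set_printoptions(precision=2,suppress=True)
p=ctrl.get_image("wrist");s=ctrl.read_state()
T=lambda pos,R:(np.array(pos),R)
R0=Ro.from_euler("xyz",s["tool_rot"]);Rc=Ro.from_matrix(np.array(p["R"]).T);c0=ray(p,320,240)[0]
ct=R0.inv().apply(c0-s["eef_pos"]);rt=R0.inv()*Rc
R1=Ro.from_euler("xyz",[180,-.1,152.1],degrees=True);c1=np.array([489.2,301.1,231.3])+R1.apply(ct);RR=(R1*rt).as_matrix().T
p1=dict(p,R=RR,t=-RR@c1)
# corners around: rim z=40 ; (360,83)=(-x,+y) (184,194)=(-x,-y) (291,344)=(+x,-y) (453,258)=(+x,+y)
h=82.5
q,res=fit(p1,[(360,83),(184,194),(291,344),(453,258)],[(-h,h,40),(-h,-h,40),(h,-h,40),(h,h,40)],[512,280,0])
print(q,res);Rz=Ro.from_euler("z",q[2],degrees=True)
cell=Rz.apply([-40,40,0])+[q[0],q[1],0];print("cell",cell)
for n,u in (("a",(396,261)),("b",(304,311)),("c",(243,227))):
    print(n,onz(p1,u,80)[:2])
hold=s["eef_pos"].copy()
plan([hold[0],hold[1],170],152.6)
plan([cell[0],cell[1],170],135)
```

```text
[507.38 290.17   3.02] [[ 0.96 -3.63]
 [-5.12 -0.43]
 [-0.64  4.49]
 [ 4.88  2.56]]
cell [465.33 328.01   0.  ]
a [544.22 332.2 ]
b [548.72 252.83]
c [469.43 246.56]
at [534.6  17.1  51.2] rpy [179.96   0.08 152.41] t 4.4
shift tool mm [  -0.2    0.1 -118.8] units [-0.    0.   -0.79] n50 2.3765605745299077
turn deg [ 0.04  0.08 -0.19] units [ 0.  0. -0.]
at [534.6  17.1  51.2] rpy [179.96   0.08 152.41] t 4.4
shift tool mm [ 205.2  243.6 -118.9] units [ 1.37  1.62 -0.79] n50 6.7998555373885585
turn deg [ 0.05  0.07 17.41] units [0.   0.   0.39]
```

Request:
step_arm([
  [[0,0,0,0,0,-0.2,1],[0,0,0,0,0,-0.3,1],[0,0,0,0,0,-0.3,1],[0,0,0,0.15,0.26,0,1],[0,0,0,0.15,0.27,0,1],[0,0,0,0.15,0.27,0,1],[0,0,0,0.15,0.27,0,1],[0,0,0,0.15,0.27,0,1],[0,0,0,0,0.24,0,1],[0,0,0,0,0,0,1],[0,0,0,0,0,0,1],[0,0,0,0,0,0,1]],
])

```text
clock: 5.6
eef_pos: [543.7, 277.6, 169.7]
tool_rot: [-3.14, -0.0, 2.659]
force: [0.5, 0.3, -1.4]
width: 30.1
gripper_force: 59.9
```

Run:
```python
from h import *
p=ctrl.get_image("wrist");np.savez("w4.npz",**p);save(p,"w4.png")
s=ctrl.read_state();print(s["eef_pos"],s["width"],s["gripper_force"],s["qd"].max())
hsv=cv2.cvtColor(p["img"],cv2.COLOR_RGB2HSV)
m=cv2.inRange(hsv,(45,120,60),(80,255,255))
c=max(cv2.findContours(m,0,2)[0],key=cv2.contourArea)
r=cv2.minAreaRect(c);W=np.array([onz(p,u,8)[:2] for u in cv2.boxPoints(r)])
print(cv2.boxPoints(r),W,W.mean(0))
```

```text
[543.85568034 277.41303339 169.7886436 ] 30.161582568378122 59.93420720100403 0.004559384143004877
[[252.57178   70.22458 ]
 [345.74402   15.563553]
 [401.31866  110.29309 ]
 [308.14642  164.95412 ]] [[436.38036372 280.79406452]
 [435.97906049 349.64355968]
 [504.9199782  357.116068  ]
 [508.20845659 283.71803898]] [471.37196475 317.8179328 ]
```

View pics/w4.png

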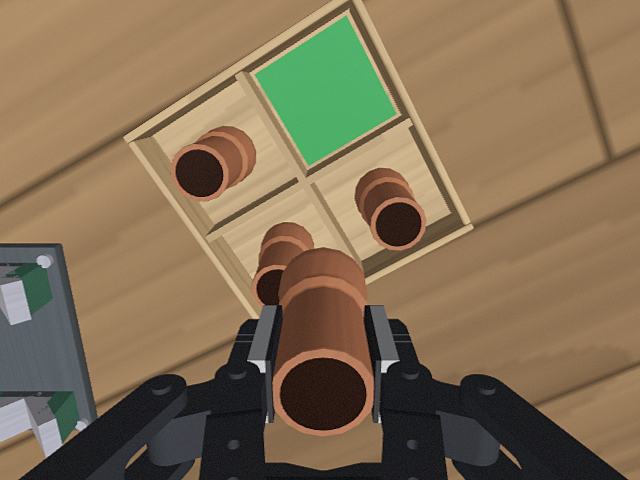

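The held ferrule hangs upright between the pads with its top at (323,395). The empty liner is fully visible at (327,90), and the neighbouring ferrule tops are at (200,174), (399,223) and (272,287).

Run:
```python
from h import *
np.set_printoptions(precision=2,suppress=True)
p=dict(np.load("w4.npz"));s=ctrl.read_state()
f=onz(p,(323,394),205.6);R=Ro.from_euler("xyz",s["tool_rot"]);o=R.inv().apply(f-s["eef_pos"]);print("ferrule top in tool",o)
for u in((200,174),(399,223)):print(onz(p,u,80))
# final: ferrule on cell centre, yaw 135
off=Ro.from_euler("xyz",[180,0,135],degrees=True).apply([o[0],o[1],0])
t=np.array([471.5,317.8,0])-off; print("target",t)
plan([t[0],t[1],120],135)
```

```text
ferrule top in tool [ -1.89  -0.09 -35.81]
[476.31 237.15  80.  ]
[551.57 321.25  80.  ]
target [470.23 319.2    0.  ]
at [543.9 277.4 169.8] rpy [-179.91   -0.    152.3 ] t 5.65
shift tool mm [84.6  2.8 49.8] units [0.56 0.02 0.33] n50 1.9643010457423264
turn deg [-0.09  0.01 17.3 ] units [-0.    0.    0.38]
```

Request:
step_arm([
  [[0,0,0,0.28,0.01,0,1],[0,0,0,0.284,0.009,0,1],[0,0,0.19,0,0,0,1],[0,0,0.19,0,0,0,1],[0,0,0,0,0,0.25,1],[0,0,0,0,0,0.25,1],[0,0,0,0,0,0.2,1],[0,0,0,0,0,0.08,1],[0,0,0,0,0,0,1],[0,0,0,0,0,0,1]],
])

```text
clock: 6.65
eef_pos: [471.3, 321.1, 53.9]
tool_rot: [3.14, 0.0, 2.361]
force: [-0.5, 0.1, -2.4]
width: 29.9
gripper_force: 60.0
```

Run:
```python
from h import *
plan([470.2,319.2,47],135);s=ctrl.read_state();print(s["force"],s["width"])
```

```text
at [471.3 321.1  53.9] rpy [1.7991e+02 2.0000e-02 1.3527e+02] t 6.65
shift tool mm [-0.5 -2.1  6.9] units [-0.003 -0.014  0.046] n50 0.14523832461289207
turn deg [0.09 0.02 0.27] units [0.002 0.    0.006]
[-0.50537334  0.12960421 -2.38562604] 29.88971663799973
```

Request:
step_arm([
  [[0,0,0,0,-0.012,0.012,1],[0,0,0,0,0,0.012,1],[0,0,0,0,0,0.01,1],[0,0,0,0,0,0.007,1],[0,0,0,0,0,0,1],[0,0,0,0,0,0,1]],
])

```text
clock: 7.25
eef_pos: [469.3, 320.2, 47.2]
tool_rot: [3.141, -0.0, 2.362]
force: [-1.4, -0.7, 5.1]
width: 29.7
gripper_force: 60.5
```

Request:
step_arm([
  [[0,0,0,0,0,0,0.6],[0,0,0,0,0,0,0.5],[0,0,0,0,0,0,0.4],[0,0,0,0,0,0,0.35],[0,0,0,0,0,0,0.35],[0,0,0,0,0,-0.07,0.35],[0,0,0,0,0,-0.2,0.35],[0,0,0,0,0,-0.3,0.35],[0,0,0,0,0,-0.3,0.2],[0,0,0,0,0,0,0],[0,0,0,0,0,0,0],[0,0,0,0,0,0,0]],
])

```text
clock: 8.45
eef_pos: [468.3, 319.5, 176.7]
tool_rot: [-3.14, -0.0, 2.362]
force: [-0.2, -0.3, -0.8]
width: 85.6
gripper_force: 0.0
```

Run:
```python
from h import *
p=ctrl.get_image("wrist");save(p,"w5.png",(80,0,640,480))
for r in ctrl.recognise(p,"ferrule"): print(r, onz(p,r["centre"],45))
plan([440,-250,200],152)
```

```text
{'centre': [406.6, 304.5], 'score': 0.74} [552.10812204 319.42033626  45.        ]
{'centre': [326.5, 228.3], 'score': 0.7} [471.81870667 318.65463347  45.        ]
{'centre': [246.0, 307.9], 'score': 0.59} [473.9480147  236.24200358  45.        ]
{'centre': [329.1, 373.1], 'score': 0.57} [554.67205847 240.02446541  45.        ]
at [468.2 319.3 175.9] rpy [-1.7984e+02 -3.0000e-02  1.3533e+02] t 8.55
shift tool mm [-380.2 -424.8  -23.1] units [-2.535 -2.832 -0.154] n50 11.410793365175593
turn deg [ -0.15  -0.05 -16.67] units [-0.003 -0.001 -0.37 ]
```

View pics/w5.png

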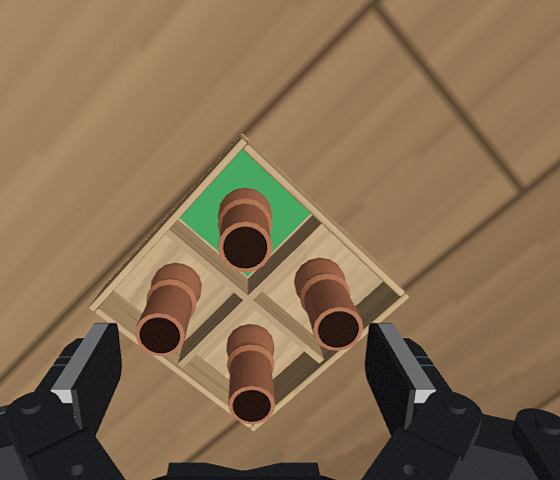

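The ferrule stands upright on the green liner, with its top at about (325,245) in the full frame, and the three others are undisturbed. Next I move to the copper tube.

Run:
```python
from h import *
print(ctrl.read_state()["qpos"].round(2))
plan([460,-262,200],173)
```

```text
[-0.77  0.59  0.19  1.81 -0.15  0.76  0.29]
at [468.2 319.3 175.9] rpy [-1.7984e+02 -3.0000e-02  1.3533e+02] t 8.55
shift tool mm [-402.8 -419.3  -23.1] units [-2.686 -2.795 -0.154] n50 11.637820332946532
turn deg [ -0.14  -0.08 -37.67] units [-0.003 -0.002 -0.837]
```

Request:
step_arm([
  [[0,0,0,-0.224,-0.233,-0.013,0],[0,0,0,-0.224,-0.233,-0.013,0],[0,0,0,-0.224,-0.233,-0.013,0],[0,0,0,-0.224,-0.233,-0.013,0],[0,0,0,-0.224,-0.233,-0.013,0],[0,0,0,-0.224,-0.233,-0.013,0],[0,0,0,-0.224,-0.233,-0.013,0],[0,0,0,-0.224,-0.233,-0.013,0],[0,0,0,-0.224,-0.233,-0.013,0],[0,0,0,-0.224,-0.233,-0.013,0],[0,0,0,-0.224,-0.233,-0.013,0],[0,0,0,-0.222,-0.232,-0.011,0]],
])

```text
clock: 9.75
eef_pos: [460.0, -263.2, 199.2]
tool_rot: [-3.141, -0.002, 2.362]
force: [0.7, -0.0, -0.0]
width: 85.3
gripper_force: 0.0
```

Request:
step_arm([
  [[0,0,-0.17,0,0,0,0],[0,0,-0.17,0,0,0,0],[0,0,-0.17,0,0,0,0],[0,0,-0.17,0,0,0,0],[0,0,-0.157,0,0,0,0],[0,0,0,0,0,0,0],[0,0,0,0,0,0,0]],
])

```text
clock: 10.45
eef_pos: [460.4, -261.4, 199.4]
tool_rot: [3.141, -0.002, 3.016]
force: [0.1, 0.1, -0.4]
width: 85.4
gripper_force: 0.0
```

Run:
```python
from h import *
p=ctrl.get_image("wrist");save(p,"w6.png");np.savez("w6.npz",**p)
for k in("tube","cradle"):
  for r in ctrl.recognise(p,k): print(k,r, onz(p,r["centre"],34))
plan([460,-262,200],173)
```

```text
tube {'centre': [70.2, 95.3], 'score': 0.96} [ 358.29349865 -421.68200685   34.        ]
tube {'centre': [314.5, 206.0], 'score': 0.94} [ 455.64904759 -267.30679956   34.        ]
cradle {'centre': [349.8, 139.4], 'score': 0.59} [ 411.1220925  -236.48587032   34.        ]
at [ 460.7 -261.4  199.9] rpy [ 1.7999e+02 -4.0000e-02  1.7290e+02] t 10.6
shift tool mm [ 0.6 -0.7 -0.1] units [ 0.004 -0.004 -0.001] n50 0.018530978401835003
turn deg [ 0.01 -0.04 -0.1 ] units [ 0.    -0.001 -0.002]
```

View pics/w6.png

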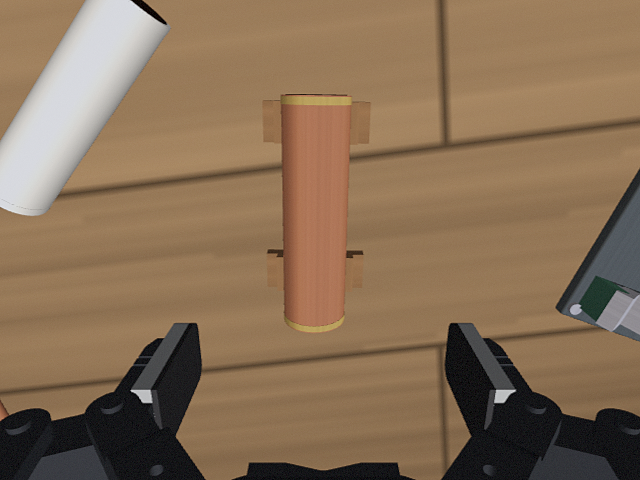

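The wrist view shows the banded copper tube, with its ends at (317,96) and (315,331), lying along the tool's x between the cradle chocks. The white decoy is at the upper left at (70,95), so the choice is confirmed.

Run:
```python
from h import *
np.set_printoptions(precision=2,suppress=True)
p=dict(np.load("w6.npz"))
a=onz(p,(316.7,96),58);b=onz(p,(314.7,331),58);print(a,b,np.linalg.norm(a-b))
d=a-b;y=np.degrees(np.arctan2(d[1],d[0]));m=(a+b)/2;print(m,y)
plan([m[0],m[1],11],y)
```

```text
[ 379.49 -255.41   58.  ] [ 545.42 -278.56   58.  ] 167.53429539691604
[ 462.45 -266.99   58.  ] 172.0564343438144
at [ 460.7 -261.4  199.9] rpy [179.99  -0.04 172.9 ] t 10.6
shift tool mm [ -2.5  -5.3 188.9] units [-0.02 -0.04  1.26] n50 3.7802789022911276
turn deg [ 0.01 -0.04  0.85] units [ 0.   -0.    0.02]
```

Request:
step_arm([
  [[0,0,0.019,-0.016,-0.035,0.1,0],[0,0,0,0,0,0.3,0],[0,0,0,0,0,0.3,0],[0,0,0,0,0,0.3,0],[0,0,0,0,0,0.2,0],[0,0,0,0,0,0.06,0],[0,0,0,0,0,0,0],[0,0,0,0,0,0,0.3],[0,0,0,0,0,0,0.4],[0,0,0,0,0,0,1],[0,0,0,0,0,0,1],[0,0,0,0,0,0,1]],
])

```text
clock: 11.8
eef_pos: [463.8, -267.4, 13.2]
tool_rot: [-3.141, 0.003, 3.005]
force: [-0.8, 1.4, 7.4]
width: 46.5
gripper_force: 60.4
```

Request:
step_arm([
  [[0,0,0,0,0,0,1],[0,0,0,0,0,0,1]],
])

```text
clock: 12.0
eef_pos: [463.8, -267.4, 13.2]
tool_rot: [-3.141, 0.003, 3.005]
force: [-0.6, 1.9, 7.5]
width: 46.3
gripper_force: 60.4
```

Run:
```python
from h import *
plan([479,-80,160],152.6)
```

```text
at [ 463.8 -267.4   13.2] rpy [-1.7996e+02  1.7000e-01  1.7215e+02] t 12.0
shift tool mm [  10.1  187.6 -147. ] units [ 0.067  1.25  -0.98 ] n50 4.769841023872033
turn deg [-1.000e-02  1.700e-01  1.955e+01] units [-0.     0.004  0.434]
```

Request:
step_arm([
  [[0,0,0,0,0,-0.1,1],[0,0,0,0,0,-0.22,1],[0,0,0,0,0,-0.22,1],[0,0,0,0,0,-0.22,1],[0,0,0,0,0,-0.22,1],[0,0,0,0.017,0.25,0,1],[0,0,0,0.017,0.25,0,1],[0,0,0,0.017,0.25,0,1],[0,0,0,0.016,0.25,0,1],[0,0,0.145,0,0.25,0,1],[0,0,0.145,0,0,0,1],[0,0.004,0.144,0,0,0,1]],
])

```text
clock: 13.2
eef_pos: [478.3, -78.0, 159.0]
tool_rot: [3.141, -0.003, 2.662]
force: [-0.0, -0.8, -2.5]
width: 46.5
gripper_force: 62.6
```

Request:
step_arm([
  [[0,0,0,0,0,0,1],[0,0,0,0,0,0,1],[0,0,0,0,0,0,1]],
])

```text
clock: 13.5
eef_pos: [478.2, -80.2, 158.5]
tool_rot: [3.142, -0.003, 2.665]
force: [0.1, -0.9, -2.6]
width: 46.5
gripper_force: 62.6
```

Run:
```python
from h import *
p=ctrl.get_image("wrist");save(p,"w7.png");np.savez("w7.npz",**p)
s=ctrl.read_state();print(s["eef_pos"],np.degrees(s["tool_rot"]),s["width"],s["gripper_force"],s["force"])
for r in ctrl.recognise(p,"vblock"): print(r, onz(p,r["centre"],20))
```

```text
[478.19051882 -80.20213852 158.41170217] [ 1.79997674e+02 -1.73252547e-01  1.52654978e+02] 46.60994410458764 62.616623640060425 [-0.48071324 -0.79228657 -2.34482954]
{'centre': [476.5, 206.2], 'score': 0.87} [515.78625166  16.18579523  20.        ]
```

View pics/w7.png

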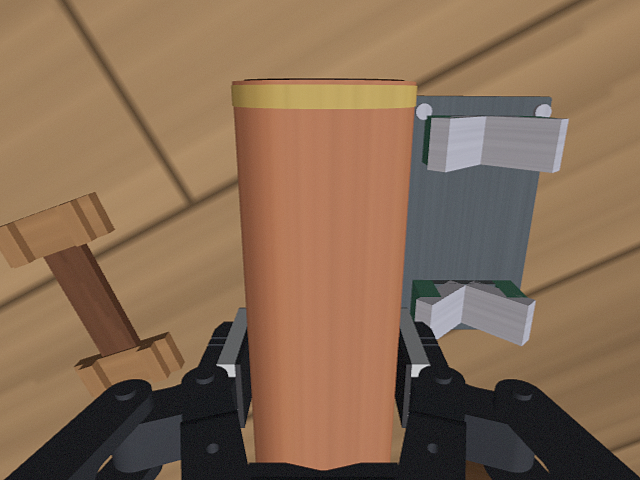

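The tube is held with its upper end at (325,85), and the V-block shows at the right. Its plate corner is at (551,97), and the groove-bottom points are at (484,116), (481,166) and (466,286).

Run:
```python
from fit import *
np.set_printoptions(precision=1,suppress=True)
p=dict(np.load("w7.npz"))
q,res=fit(p,[(551,97),(484,116),(482,166),(466,286),(462,315)],[(85,-45,12),(73,0,21),(43,0,21),(-43,0,21),(-73,0,21)],[529,18,152.6]);print(q);print(res)
q2,res=fit(p,[(551,97),(567,119),(561,171),(535,302),(526,345)],[(85,-45,12),(73,-31,52),(43,-31,52),(-43,-31,52),(-73,-31,52)],[529,18,152.6]);print(q2);print(res)
Rz=Ro.from_euler("z",q[2],degrees=True)
for l in [(85,-45,12),(-85,-45,12),(73,0,21),(43,0,21),(-43,0,21),(-73,0,21),(73,-31,52),(43,-31,52),(-43,-31,52),(-73,-31,52)]: print(l,proj(p,Rz.apply(l)+[q[0],q[1],0]))
a=onz(p,(325,83),158.4+20.8+24);s=ctrl.read_state();R=Ro.from_euler("xyz",s["tool_rot"])
print("tube end in tool",R.inv().apply(a-s["eef_pos"]))
for z in(12,):
  for u in((424,111),(544,111),(521,329)):print(u,Rz.inv().apply(onz(p,u,z)-[q[0],q[1],0]))
```

```text
[528.    8.3 153. ]
[[ 1.7 -1.9]
 [ 0.8 -0.3]
 [-2.5 -2.2]
 [ 0.  -1.1]
 [-0.1  7.2]]
[529.4  11.  153.2]
[[ 6.  -2.2]
 [-1.8 -1. ]
 [-4.6  0.6]
 [-0.6  2.8]
 [ 1.8  0.3]]
(85, -45, 12) [552.7  95.1]
(-85, -45, 12) [515.8 329.9]
(73, 0, 21) [484.8 115.7]
(43, 0, 21) [479.5 163.8]
(-43, 0, 21) [466.  284.9]
(-73, 0, 21) [461.9 322.2]
(73, -31, 52) [560.2 118.2]
(43, -31, 52) [551.3 171.8]
(-43, -31, 52) [529.4 305. ]
(-73, -31, 52) [522.7 345.4]
tube end in tool [ 85.    0.2 -44.6]
(424, 111) [75.7 36.2 12. ]
(544, 111) [ 75.3 -41.   12. ]
(521, 329) [-84.2 -48.9  12. ]
```

Run:
```python
from h import *
plan([529.2,10.6,60],153.1)
```

```text
at [478.2 -80.2 158.4] rpy [180.    -0.18 152.63] t 13.6
shift tool mm [ -3.8 104.1  98.3] units [-0.025  0.694  0.656] n50 2.8649499820030497
turn deg [ 0.   -0.18 -0.47] units [ 0.    -0.004 -0.01 ]
```

Request:
step_arm([
  [[0,-0.004,-0.01,0,0.2,0,1],[0,0,0,0,0.25,0,1],[0,0,0,-0.024,0.244,0,1],[0,0,0,0,0,0.25,1],[0,0,0,0,0,0.25,1],[0,0,0,0,0,0.1,1],[0,0,0,0,0,0,1],[0,0,0,0,0,0,1],[0,0,0,0,0,0,1]],
])

```text
clock: 14.5
eef_pos: [530.0, 10.9, 69.4]
tool_rot: [3.14, 0.002, 2.671]
force: [-0.4, 0.2, -2.4]
width: 46.7
gripper_force: 62.5
```

Run:
```python
from h import *
plan([529.2,10.6,34.2],153.1)
p=ctrl.get_image("wrist");save(p,"w8.png");np.savez("w8.npz",**p)
print(ctrl.read_state()["force"])
Rz=Ro.from_euler("z",153.1,degrees=True)
for l in [(85,45,12),(85,-45,12),(76,39,12),(76,-39,12),(73,31,52),(73,-31,52)]: print(l,proj(p,Rz.apply(l)+[529.2,10.6,0]))
```

```text
at [530.   10.9  69.4] rpy [1.7994e+02 1.2000e-01 1.5305e+02] t 14.5
shift tool mm [ 0.6 -0.7 35.2] units [ 0.004 -0.005  0.235] n50 0.7044144209610387
turn deg [ 0.06  0.12 -0.05] units [ 0.001  0.003 -0.001]
[-0.14988695  0.02666597 -2.76254305]
(85, 45, 12) [218.79109318  85.74055816]
(85, -45, 12) [424.7940531   85.62007088]
(76, 39, 12) [233.91827744 107.25729342]
(76, -39, 12) [409.72255237 107.15383433]
(73, 31, 52) [235.03634444 120.04992528]
(73, -31, 52) [408.1827409  119.94765895]
```

View pics/w8.png

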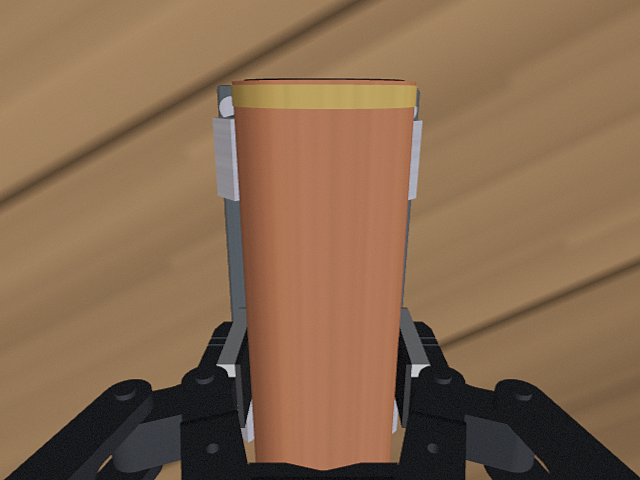

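The view shows the V-block's plate corners at about (218,85) and (420,86) either side of the tube, which is centred at about (324,95). The block sits about 1.9 mm to the left of the tube, so I correct for that and lower.

Request:
step_arm([
  [[0,0.002,0,0.004,-0.013,0,1],[0,0,0,0,0,0.1,1],[0,0,0,0,0,0.08,1],[0,0,0,0,0,0.02,1],[0,0,0,0,0,0.01,1],[0,0,0,0,0,0,1],[0,0,0,0,0,0,1]],
])

```text
clock: 15.25
eef_pos: [527.7, 9.7, 37.1]
tool_rot: [3.141, -0.001, 2.671]
force: [-0.8, -0.7, -2.4]
width: 46.6
gripper_force: 62.7
```

Request:
step_arm([
  [[0,0,0,0,0,0.01,1],[0,0,0,0,0,0.007,1],[0,0,0,0,0,0,1],[0,0,0,0,0,0,1]],
])

```text
clock: 15.65
eef_pos: [527.7, 9.4, 34.7]
tool_rot: [-3.142, -0.001, 2.671]
force: [-0.3, -1.6, 4.5]
width: 46.8
gripper_force: 63.5
```

Run:
```python
from h import *
plan([529.2,10.6,34.2],153.1);s=ctrl.read_state();R=Ro.from_euler("xyz",s["tool_rot"])
print(s["force"],R.inv().apply(s["force"]),R.inv().apply(s["torque"]),s["width"])
```

```text
at [527.7   9.4  34.7] rpy [-1.8000e+02 -5.0000e-02  1.5301e+02] t 15.65
shift tool mm [-0.8  1.8  0.5] units [-0.005  0.012  0.003] n50 0.040715196019518264
turn deg [-0.   -0.05 -0.09] units [-0.    -0.001 -0.002]
[-0.33981529 -1.64970654  4.45971146] [-0.44202712 -1.62434617 -4.46006098] [ 0.26658358 -0.05474672  0.22328345] 46.80722439297715
```

Request:
step_arm([
  [[0,0,0,0,0,0.007,1],[0,0,0,0,0,0,1],[0,0,0,0,0,0,1]],
])

```text
clock: 15.95
eef_pos: [527.7, 9.2, 34.5]
tool_rot: [3.141, -0.001, 2.67]
force: [-3.6, -2.2, 12.5]
width: 46.4
gripper_force: 64.6
```

Run:
```python
from h import *
s=ctrl.read_state();R=Ro.from_euler("xyz",s["tool_rot"])
print(s["eef_pos"],s["tool_rot"],R.inv().apply(s["force"]),R.inv().apply(s["torque"]),s["width"])
```

```text
[527.66098384   9.17687302  34.45919949] [ 3.14144170e+00 -6.49574537e-04  2.66984943e+00] [  2.18169339  -3.55234162 -12.52025164] [0.48955401 0.37563836 0.32536311] 46.44668381135712
```

Request:
step_arm([
  [[0,0,0,0,-0.004,0.007,1],[0,0,0,0,0,0.007,1],[0,0,0,0,0,0,1],[0,0,0,0,0,0,1]],
])

```text
clock: 16.35
eef_pos: [527.7, 9.0, 34.1]
tool_rot: [3.14, -0.0, 2.669]
force: [-6.2, -1.3, 30.7]
width: 46.5
gripper_force: 66.4
```

Run:
```python
from h import *
s=ctrl.read_state();R=Ro.from_euler("xyz",s["tool_rot"])
print(s["eef_pos"],s["tool_rot"],R.inv().apply(s["force"]),R.inv().apply(s["torque"]),s["width"])
```

```text
[527.70054202   8.98025558  34.11669517] [ 3.14022832e+00 -7.65232200e-06  2.66885148e+00] [  4.96548532  -3.95051059 -30.74857247] [0.61658958 1.03389841 0.64009101] 46.48288398259276
```

Request:
step_arm([
  [[0,0,0,0.003,-0.002,0,1],[0,0,0,0,0,0,1],[0,0,0,0,0,0,1],[0,0,0,0,0,0,1],[0,0,0,0,0,0,1],[0,0,0,0,0,0,1]],
])

```text
clock: 16.95
eef_pos: [527.7, 9.0, 34.1]
tool_rot: [3.14, 0.001, 2.669]
force: [-5.8, -0.4, 30.3]
width: 46.6
gripper_force: 66.0
```

Run:
```python
from fit import *
s=ctrl.read_state();R=Ro.from_euler("xyz",s["tool_rot"])
print(s["eef_pos"],np.degrees(s["tool_rot"]),R.inv().apply(s["force"]),R.inv().apply(s["torque"]))
p=ctrl.get_image("wrist");im=p["img"].astype(int)
hsv=cv2.cvtColor(p["img"],cv2.COLOR_RGB2HSV)
# brass band: end of tube; plate corners columns along row ~ plate edge
m=cv2.inRange(hsv,(20,90,90),(32,255,255));m[160:]=0
n,l,st,c=cv2.connectedComponentsWithStats(m);i=1+st[1:,4].argmax();b=st[i];print("band",b)
a=onz(p,(b[0]+b[2]/2,b[1]),s["eef_pos"][2]+44.8);print("tube end in tool",R.inv().apply(a-s["eef_pos"]))
for n in("top","scene"):
    q=ctrl.get_image(n)
    print(n,[(np.round(r["centre"]).tolist(),round(r["score"],2)) for r in ctrl.recognise(q,"ferrule")],[(np.round(onz(q,r["centre"],55)[:2]).tolist(),round(r["score"],2)) for r in ctrl.recognise(q,"tube")])
```

```text
[527.70152293   8.99532828  34.14358506] [1.79891565e+02 5.08978794e-02 1.52911959e+02] [  4.90545148  -2.93582416 -30.33584211] [0.50164752 0.90225425 0.59687479]
band [ 233   84  185   24 4210]
tube end in tool [ 84.71689937   0.28794826 -44.87481014]
top [([181.0, 238.0], 0.82), ([210.0, 204.0], 0.71), ([209.0, 236.0], 0.59), ([180.0, 208.0], 0.58)] [([237.0, -270.0], 0.88), ([370.0, -415.0], 0.72), ([569.0, -27.0], 0.54)]
scene [([473.0, 203.0], 0.93), ([425.0, 196.0], 0.81), ([447.0, 212.0], 0.81), ([451.0, 179.0], 0.65), ([456.0, 186.0], 0.62)] [([253.0, -272.0], 0.93), ([561.0, -9.0], 0.71)]
```

```bash
python3 -c "
from cell import ctrl
print(ctrl.finish_job())"
```

```text
the job is handed in; nothing more can be done
None
```

The ferrule stands upright on the green liner in the crate, and the tube is held in the V-block groove, pressed down at about 30 N, with the job handed in at about 17 s of the 61 s allowed; the final seating was checked by force, height and image measurements rather than by viewing another picture.

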